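# Open the adhesive pressure pot

## Task

Open the glue pressure pot on the cutting table: turn its winged pressure cap anticlockwise to the first stop and let it wait there for a good second without pressing, so that the pressure bleeds off, then press the cap right down and turn it on, past the stop, until it comes to the end stop. Lift the cap off and set it down gently, wing up, fully inside the shallow metal tray, then let go. Leave the spool, the can and the brush where they are.

Things in the scene. Friction and masses are not known exactly. Their poses are not given: they have to be found in the camera images.
- pot: Grey round pressure pot, fixed, 130 mm in diameter (clamp ring 142, clamps to 156 mm), round gauge on its -x side. Origin: centre of its underside, z up. Its flat lid is 138 mm above the table; on it stands the filler neck, 74 mm across. Cap angles are counted from the pot's x axis, anticlockwise from above, modulo a half turn; the cap starts locked at 0.05 to 0.20.
- neck (a point): Centre of the neck's rim, 165 mm above the pot's origin. Inside, a spring plate pushes the cap up with about 6 N. Pressing the cap down all the way, 12 mm, until its disc lies on the rim, takes about 12 N; pressed by more than 9 mm it can be turned past the first stop.
- cap: Pressure cap, about 180 g. Steel disc, 76 mm across, 24 to 31 mm above the origin, with a black bar (the wing) on top: 56 mm long along the cap's x, 14 mm wide, top 59 mm above the origin. Origin: centre of the underside of its stem (43 mm across, with two lugs to 30 mm from the axis). In place the origin is 153 mm above the pot's. Same after a half turn; stands by itself on its stem.
- mark_stop: Single raised rib, 6 mm wide, on the pot's lid on both sides of the neck, 41 to 65 mm from its axis. Its x axis is the direction in which the wing points at the first stop (cap angle about 0.65, where an unpressed cap is blocked). Origin as the pot's.
- mark_release: Double raised ribs, two 4 mm ribs side by side, on the pot's lid on both sides of the neck, 41 to 65 mm from its axis. Their x axis is the direction in which the wing points when the cap's lugs stand in the notches (cap angle 1.50); the end stop comes about 0.05 after it. From 0.08 before it to the end stop the cap lifts straight up; 20 mm frees it. Origin as the pot's.
- tray: Shallow open aluminium tray, 170 mm (x) by 150 mm (y), 24 mm high, walls and floor 4 mm, fixed to the table. Origin: centre of its underside on the table.
- spool: Wooden thread spool standing upright, 48 mm in diameter, 56 mm high; leave alone. Origin: centre of its underside.
- can: Small closed grey can, 60 mm in diameter, 120 mm high; leave alone. Origin: centre of its underside.
- brush: Hand brush lying on the table; leave alone. Origin: underside of the middle part.

How it is judged:
On the way, in this order (a step that is already met when the one before it is completed fails the run):
1. the cap is turned to the first stop, not pressed, and stays there for 0.8 s (angle between the x axis of cap and the x axis of mark_stop, either way round below 0.12 rad and z of cap in the frame of pot above 0.15 m), for 0.8 s.
2. the cap is pressed down at the first stop (angle between the x axis of cap and the x axis of mark_stop, either way round below 0.2 rad and z of cap in the frame of pot below 0.146 m), for 0.05 s.
3. the cap is turned past the stop to the release ribs (angle between the x axis of cap and the x axis of mark_release, either way round below 0.15 rad and z of cap in the frame of pot below 0.158 m), for 0.05 s.
4. the cap is lifted clear of the neck (z of cap in the frame of pot above 0.17 m), for 0.05 s.
At the end, for the whole second after the job is handed in: the cap stands in the tray on its stem, wing up within 0.1 rad, its origin within 45 mm (tray x) and 35 mm (tray y) of the tray's centre so that the whole disc is inside the walls, at rest and released (x of cap in the frame of tray between -0.045 and 0.045 m and y of cap in the frame of tray between -0.035 and 0.035 m and z of cap in the frame of tray between 0.001 and 0.008 m and angle between cap's own z axis and vertical below 0.1 rad and linear speed of cap below 0.02 m/s and contact force between the fingers and cap below 0.1 N); the robot touches nothing.
It fails at once if the cap falls: faster than 0.6 m/s while no finger touches it (linear speed of cap above 0.6 m/s and contact force between the fingers and cap below 0.1 N).
It fails at once if the spool is moved by more than 25 mm (distance of spool from where it was at the start of the episode above 0.025 m).
It fails at once if the can is moved by more than 25 mm (distance of can from where it was at the start of the episode above 0.025 m).
It fails at once if the brush is moved by more than 25 mm (distance of brush from where it was at the start of the episode above 0.025 m).
It also fails if it takes over 48 s, if anything falls off the work surface, if the arm or the gripper's body presses on something with over 40 N, if the wrist force passes 120 N, or if a joint passes its speed limit or range.

## Robot

A 6-joint arm with a two-finger parallel gripper is mounted at the origin on the work surface. World frame = base frame: x ahead of the robot, y to its left, z up, the work surface at z = 0. Lengths are in m, angles in rad, forces in N, time in s.
With the tool pointing down it reaches from about 0.225 to 0.875 m from the base axis. Payload 3.4 kg.
Tool frame: the origin (TCP) lies on the centre line of the jaws, within the pads' length; the fingertips stand 22 mm ahead of it and the grasp point (between the pads) lies 3 mm ahead of it; z points along the fingers, y is the line along which they close (so a half turn about z gives the same grasp; the last joint's range is limited). The gripper opens to 85 mm and grips with 20 to 120 N. Pads are 22 mm wide; open, the fingers measure 114 mm over their backs; the gripper's body (76 mm by 85 mm) begins 54 mm behind the grasp point. The pads swing forward as they close: fully open they stand 13 mm farther back than shut.
Start: joints at [1.177, 0.276, 1.505, -0, 1.361, -0.121], TCP at [0.155, 0.554, 0.253] pointing down, gripper open.
Joint ranges: [-2.89, 2.89], [-0.75, 2.08], [0.22, 2.7], [-1.18, 4.32], [0.11, 2.71], [-2.7, 2.7]. Speed limits (rad/s): [2.57, 2.57, 3.14, 3.14, 3.14, 3.14].

## Interface

Orientations are given as a unit quaternion [w, x, y, z].
In Python, from rig import manip gives the robot as it stands.
- The arm moves only by the shell command python3 steer.py 'ROWS' [OPENING] [FORCE]. ROWS is rows parted by semicolons, their numbers by spaces, 1 to 5 of them, each of 4 numbers: dx, dy, dz in m, then a turn about the tool's z in rad; each row shifts and turns the commanded pose from where the row before left it, along the tool's axes as they then stand; what a row does not reach is not made up. A row lasts 1/12 s, in which the tool goes at most 0.0417 m and 0.125 rad, less where a joint would pass 70% of its speed; a pose out of reach is approached as far as the arm can. OPENING is the finger opening in m, set as the command begins (- or left out keeps the last). The fingers move at their own pace and stop on an object; FORCE is the grip in N (left out, the last holds). Time passes only in rows, so rows that do not move let the fingers close. It prints the time, the measured TCP pose, the force, the opening and the grip force at its end.
- manip.get_state(): the state, without advancing time (a new reading comes with each control period).
- manip.get_image(name): name is "scene" or "top"; returns a dict with "img" (420x560x3 uint8, red, green, blue), "camera_matrix" (3x3 intrinsics, pixels), "k1" (the pictures are not rectified: a ray, as slopes to the right and down, at radius r is drawn at 1 + k1 r^2 times it, then the intrinsics apply), "T" (4x4, takes a point from camera to world coordinates). Camera axes: x right, y down, z forward; pixel columns grow to the right and rows downward; lengths in m; the calibration is good to about 2 mm. A picture is of the moment at which its call begins. There is no depth.
- manip.sign_off(): hands the job in; it is judged then, once.
The state is a dict: "clock": time; "qpos": joint angles; "qd": joint speeds; "effort": joint torques, N m; "position": TCP position; "ee_rot": TCP orientation; "contact_force": force on the tool from outside, world axes, zero at the start; "moment": the same for the moment, N m; "width": finger opening in m; "gripper_force": force on a finger pad.
Only numpy, scipy, OpenCV 4.12 (cv2) and the standard library are available. Lean on these libraries where they do the work, as an engineer would, in place of code of your own. Each camera call takes 0.05 s, during which the arm holds its last target. There are 200 camera calls.

## Working session

There is one attempt and no reset: what is moved stays moved. The work goes in short steps, Python scripts to look and compute and a shell command to move; the robot and the scene stay as the last step left them, time stands still between calls to the robot, and variables do not carry over. Pictures are saved under pics/ and viewed, at most 10 in all, crops included, and the job is handed in when it is done.

```bash
ls; mkdir -p pics; python3 - <<'E'
from rig import manip
import cv2
for n in("scene","top"):
    d=manip.get_image(n);cv2.imwrite(f"pics/{n}0.png",d["img"][:,:,::-1])
    print(n,d["camera_matrix"].tolist(),d["k1"],d["T"].round(4).tolist())
print(manip.get_state())
E
```

```text
pics
rig.py
steer.py
scene [[442.56268260473036, 0.0, 278.09766648467456], [0.0, 442.56268260473036, 207.7294808408105], [0.0, 0.0, 1.0]] -0.0388993378223398 [[-0.8841, 0.2661, -0.3842, 1.0642], [0.4671, 0.4768, -0.7447, 0.8121], [-0.015, -0.8378, -0.5458, 0.736], [0.0, 0.0, 0.0, 1.0]]
top [[492.1229593677945, 0.0, 283.1524743120164], [0.0, 492.1229593677945, 206.76014451111703], [0.0, 0.0, 1.0]] -0.05739070515223735 [[-0.0163, -0.9896, 0.143, 0.4677], [-0.9999, 0.0159, -0.0044, -0.0246], [0.002, -0.143, -0.9897, 1.3088], [0.0, 0.0, 0.0, 1.0]]
{'clock': 0.1, 'qpos': array([ 1.17697921e+00,  2.76552408e-01,  1.50599867e+00,  3.06011978e-05,
        1.36070340e+00, -1.21009827e-01]), 'qd': array([-9.69399482e-04, -4.47990145e-04, -3.40504238e-03, -6.10465291e-04,
       -4.38446444e-04,  5.39307199e-05]), 'effort': array([ 2.73140271e-03, -4.17707455e+01, -2.46402311e+01, -1.68760985e-04,
        5.69779470e-03, -7.27724142e-06]), 'position': array([0.15476092, 0.55333716, 0.25251753]), 'ee_rot': array([-2.26003021e-04,  1.35984177e-01,  9.90710661e-01, -7.99729040e-04]), 'contact_force': array([-0.39376353,  0.35902303,  0.49955924]), 'moment': array([-0.00365305, -0.04365297, -0.00509557]), 'gripper_force': 0.0, 'width': 0.0856463945392013}
```

View pics/scene0.png

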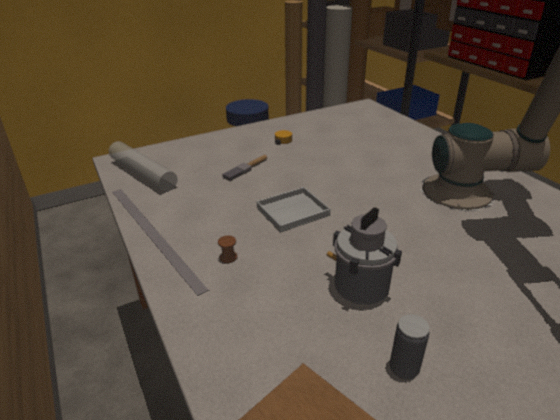

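View pics/top0.png

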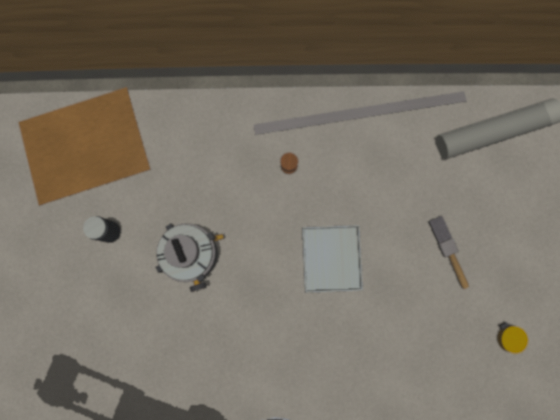

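The scene view shows the pot at about (365,260), its wing at (370,218), and the tray at (293,208). In the top view the wing is at (180,250), the tray at (331,258), the can at (97,228) and the spool at (289,163). Next I'll take enlarged crops for detail.

```bash
python3 - <<'E'
import cv2,numpy as np
t=cv2.imread("pics/top0.png");s=cv2.imread("pics/scene0.png")
a=t[212:302,130:250]; b=s[195:310,315:415]
def up(i,f):return cv2.convertScaleAbs(cv2.resize(i,None,fx=f,fy=f,interpolation=cv2.INTER_CUBIC),alpha=1.3)
cv2.imwrite("pics/topc.png",up(a,6));cv2.imwrite("pics/scenec.png",up(b,5))
E
```

```text
(no output)
```

View pics/topc.png

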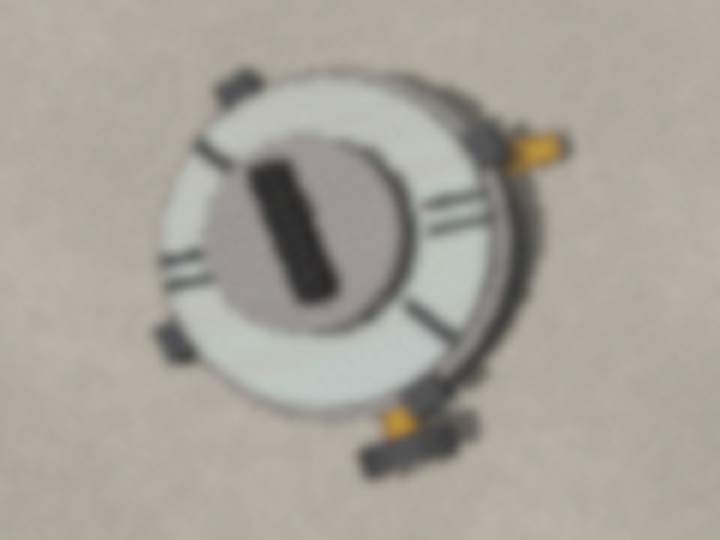

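View pics/scenec.png

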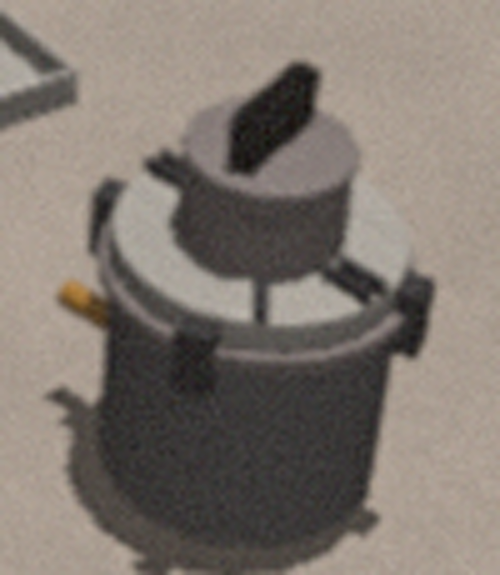

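The top crop shows the wing running (272,165)→(320,298), single ribs at (213,152) and (432,323), and double ribs at (185,270) and (457,213). In the scene crop the wing's top face is centred near (275,97). Now I'll triangulate.

```bash
cat > h.py <<'E'
import numpy as np,cv2
from rig import manip
CAM={}
def cam(n):
    if n not in CAM: CAM[n]=manip.get_image(n)
    return CAM[n]
def ray(n,p):
    d=cam(n);q=cv2.undistortPoints(np.array([[p]],float),d["camera_matrix"],np.array([d["k1"],0,0,0,0.]))[0,0]
    T=d["T"];return T[:3,3],T[:3,:3]@np.array([*q,1])
def plane(n,p,z):
    o,v=ray(n,p);return o+v*(z-o[2])/v[2]
def tri(pt,ps):
    o1,a=ray("top",pt);o2,b=ray("scene",ps)
    s=np.linalg.lstsq(np.stack([a,-b],1),o2-o1,rcond=None)[0]
    x,y=o1+s[0]*a,o2+s[1]*b;return (x+y)/2,np.linalg.norm(x-y)
def proj(n,P):
    d=cam(n);R=d["T"][:3,:3].T;return cv2.projectPoints(np.array([P],float),cv2.Rodrigues(R)[0],-R@d["T"][:3,3],d["camera_matrix"],np.array([d["k1"],0,0,0,0.]))[0][0,0]
E
python3 - <<'E'
from h import *
tc=lambda x,y:((x+.5)/6-.5+130,(y+.5)/6-.5+212)
sc=lambda x,y:((x+.5)/5-.5+315,(y+.5)/5-.5+195)
t=cv2.cvtColor(cv2.imread("pics/top0.png"),6)[212:302,130:250]
m=(t<75).astype(np.uint8);n,l,st,c=cv2.connectedComponentsWithStats(m)
i=l[235//6,296//6];pts=np.argwhere(l==i)[:,::-1]+[130,212]
r=cv2.minAreaRect(pts.astype(np.float32));print("wing",r,pts.mean(0),st[i])
w=pts.mean(0)
print("wing tri",tri(w,sc(275,97)))
a,b=plane("top",tc(272,165),.212),plane("top",tc(320,298),.212)
ang=lambda a,b:np.arctan2(*(b-a)[[1,0]])%np.pi
print("wing",a,b,(a+b)/2,ang(a,b),np.linalg.norm(a-b))
bx=cv2.boxPoints(r);e=sorted([(np.linalg.norm(bx[k]-bx[(k+1)%4]),k) for k in range(4)])[-1][1]
print("wing ang box",ang(plane("top",bx[e],.2),plane("top",bx[(e+1)%4],.2)))
for nm,p,q in(("stop",tc(213,152),tc(432,323)),("rel",tc(185,270),tc(457,213))):
    a,b=plane("top",p,.138),plane("top",q,.138);print(nm,(a+b)/2,ang(a,b),np.linalg.norm(a-b))
# neck from top: pot-lid circle centre
print("disc centre",plane("top",tc(306,234),.184))
T=[(302,227),(358,226),(361,290),(305,291)];print("tray top corners",[plane("top",p,.024).round(3).tolist() for p in T])
S=[(257,207),(301,191),(329,209),(280,227)];print("scene",[plane("scene",p,.024).round(3).tolist() for p in S])
print("spool",plane("top",(289,160),.056),"can",plane("top",(95,228),.12),"brush",plane("top",(448,250),.02))
E
```

```text
wing ((178.5689697265625, 250.17242431640625), (24.883174896240234, 7.613508701324463), 68.1985855102539) [178.54347826 250.29347826] [ 42  27  14  24 184]
wing tri (array([0.53211402, 0.206538  , 0.20647264]), np.float64(7.04501801364894e-05))
wing [0.5569713  0.21381299 0.212     ] [0.50735762 0.19531017 0.212     ] [0.53216446 0.20456158 0.212     ] 0.35696156635525256 0.05295159744899929
wing ang box 0.39176503644951777
stop [0.5340566  0.20963477 0.138     ] 0.9058274337161891 0.11171946794527801
rel [0.53232489 0.20999615 0.138     ] 1.7630933806577693 0.11007123538503544
disc centre [0.53272809 0.2065348  0.184     ]
tray top corners [[0.599, -0.079, 0.024], [0.599, -0.226, 0.024], [0.433, -0.228, 0.024], [0.433, -0.083, 0.024]]
scene [[0.616, -0.193, 0.024], [0.456, -0.209, 0.024], [0.436, -0.081, 0.024], [0.604, -0.071, 0.024]]
spool [ 0.77168136 -0.04737331  0.056     ] can [0.59432929 0.43096333 0.12      ] brush [ 0.53188321 -0.46235067  0.02      ]
```

The triangulated wing top is at z≈0.206–0.212, against an expected 0.212. The pot yaw is ≈0.26, with the stop at 0.91, the release at 1.763 and the wing at ≈0.37 in world, all consistent with the text. The neck axis is at ≈(0.533, 0.2075) and the tray centre at ≈(0.516, -0.154). Moving above the pot.

```bash
R='-.0352 -.0178 0 0'
python3 steer.py '-.0352 -.0178 0 0;-.0352 -.0178 0 0;-.0352 -.0178 0 0;-.0352 -.0178 0 0;-.0352 -.0178 0 0' .085 60 && python3 steer.py '-.0352 -.0178 0 0;-.0352 -.0178 0 0;-.0352 -.0178 0 0;-.0352 -.0178 0 0;-.0352 -.0178 0 0' && python3 steer.py '-.0352 -.0178 0 0;-.0352 -.0178 0 0;-.0352 -.0178 0 0'
python3 steer.py '0 0 0 .125;0 0 0 .125;0 0 0 .125;0 0 0 .125;0 0 0 .125' .045 && python3 steer.py '0 0 0 .125;0 0 0 .125;0 0 0 .125;0 0 0 .125;0 0 0 .125' && python3 steer.py '0 0 0 .125;0 0 0 .125;0 0 0 .125;0 0 0 .125;0 0 0 .125' && python3 steer.py '0 0 0 .125;0 0 0 .125;0 0 0 .125;0 0 0 .125;0 0 0 .125'; python3 steer.py '0 0 0 0;0 0 0 0'
cat >> h.py <<'E'
def st():
    from scipy.spatial.transform import Rotation as Ro
    s=manip.get_state();q=s["ee_rot"];M=Ro.from_quat([q[1],q[2],q[3],q[0]]).as_matrix()
    print("t",s["clock"],"p",s["position"].round(4),"xang",round(float(np.arctan2(M[1,0],M[0,0])),3),"yang",round(float(np.arctan2(M[1,1],M[0,1])),3),"zax",M[:,2].round(3),"q6",s["qpos"][5].round(3),"F",s["contact_force"].round(1),"M",s["moment"].round(2),"w",round(s["width"],4),s["gripper_force"]);return s,M
def to(x,y,z):
    s,M=st();print("tool d",(M.T@(np.array([x,y,z])-s["position"])).round(4))
E
python3 -c "
from h import *;to(.533,.2075,.210)"
```

```text
clock: 0.62
position: [0.3013, 0.4193, 0.2532]
ee_rot: [0.0, 0.136, 0.991, -0.0]
contact_force: [0.7, 0.2, 0.3]
width: 0.0847
gripper_force: 0.0
clock: 1.03
position: [0.447, 0.2859, 0.2533]
ee_rot: [-0.0, 0.136, 0.991, 0.0]
contact_force: [0.5, 0.7, -0.6]
width: 0.0849
gripper_force: 0.0
clock: 1.28
position: [0.5344, 0.206, 0.2532]
ee_rot: [-0.0, 0.136, 0.991, 0.0]
contact_force: [1.4, 0.3, -0.4]
width: 0.0849
gripper_force: 0.0
clock: 1.7
position: [0.5333, 0.2073, 0.2529]
ee_rot: [-0.0, 0.437, 0.899, -0.0]
contact_force: [0.5, -0.7, 0.2]
width: 0.0449
gripper_force: 0.0
clock: 2.12
position: [0.5331, 0.2076, 0.253]
ee_rot: [-0.0, 0.692, 0.722, -0.0]
contact_force: [-0.6, -0.3, 0.2]
width: 0.0452
gripper_force: 0.0
clock: 2.53
position: [0.5331, 0.2076, 0.253]
ee_rot: [-0.0, 0.881, 0.474, -0.0]
contact_force: [0.1, -0.3, 0.1]
width: 0.045
gripper_force: 0.0
clock: 2.95
position: [0.5331, 0.2076, 0.2531]
ee_rot: [-0.0, 0.984, 0.18, -0.0]
contact_force: [-0.0, 0.2, 0.2]
width: 0.045
gripper_force: 0.0
clock: 3.12
position: [0.5332, 0.2076, 0.2531]
ee_rot: [-0.0, 0.983, 0.185, -0.0]
contact_force: [-0.5, -0.5, -0.1]
width: 0.0449
gripper_force: 0.0
t 3.1167 p [0.5332 0.2076 0.2531] xang 0.372 yang -1.199 zax [-0.  0. -1.] q6 1.449 F [-0.5 -0.5 -0.1] M [-0.03  0.01  0.05] w 0.0449 0.0
tool d [-0.0002  0.      0.0431]
```

```bash
python3 steer.py '0 0 .011 0;0 0 .011 0;0 0 .011 0;0 0 .01 0;0 0 0 0' && python3 steer.py '0 0 0 0;0 0 0 0;0 0 0 0;0 0 0 0;0 0 0 0' 0 60; python3 - <<'E'
from h import *;st()
t=manip.get_image("scene")["img"][:,:,::-1][150:310,290:450]
cv2.imwrite("pics/g1.png",cv2.resize(t,None,fx=3.7,fy=3.7,interpolation=2))
E
```

```text
clock: 3.53
position: [0.5315, 0.2071, 0.2069]
ee_rot: [0.0, 0.983, 0.184, -0.003]
contact_force: [-0.3, 0.1, -0.5]
width: 0.0452
gripper_force: 0.0
clock: 3.95
position: [0.5337, 0.2078, 0.2109]
ee_rot: [-0.0, 0.983, 0.183, 0.001]
contact_force: [0.1, -0.1, 0.1]
width: 0.0131
gripper_force: 61.5
t 3.95 p [0.5337 0.2078 0.2109] xang 0.369 yang -1.202 zax [ 0.001  0.001 -1.   ] q6 1.452 F [ 0.1 -0.1  0.1] M [ 0.09 -0.06 -0.05] w 0.0131 61.501511335372925
```

View pics/g1.png

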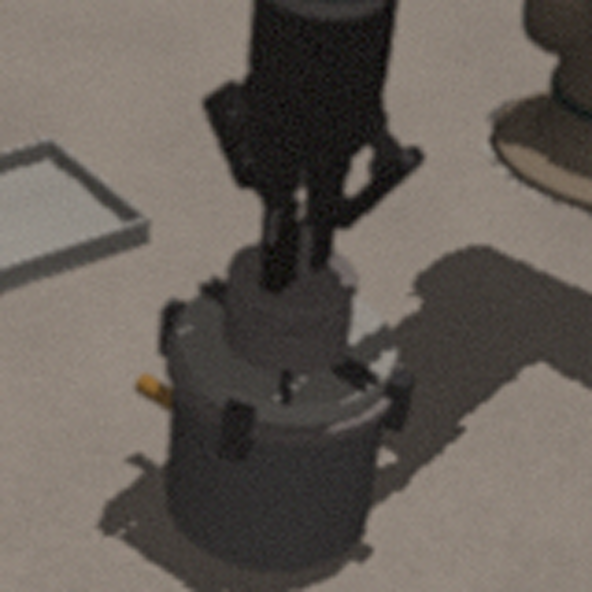

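The fingers hold the wing (crop (275,270)), width 13 mm, with no side force, so the grasp is centred. Turning to the first stop.

```bash
python3 steer.py '0 0 0 -.1;0 0 0 -.1;0 0 0 -.1;0 0 0 -.1;0 0 0 -.05';python3 -c "
from h import *;st()"; python3 steer.py '0 0 0 -.03;0 0 0 -.03;0 0 0 -.03;0 0 0 0';python3 -c "
from h import *;st()"
```

```text
clock: 4.42
position: [0.5336, 0.2076, 0.2108]
ee_rot: [0.0, 0.917, 0.4, 0.001]
contact_force: [-0.3, 0.1, 1.3]
width: 0.0131
gripper_force: 61.7
t 4.4167 p [0.5336 0.2076 0.2108] xang 0.823 yang -0.748 zax [ 0.001  0.    -1.   ] q6 0.998 F [-0.3  0.1  1.3] M [-0.06  0.01 -0.09] w 0.0131 61.69667601585388
clock: 4.75
position: [0.5338, 0.2075, 0.2108]
ee_rot: [0.0, 0.899, 0.439, 0.001]
contact_force: [1.1, -0.7, 0.8]
width: 0.013
gripper_force: 61.8
t 4.75 p [0.5338 0.2075 0.2108] xang 0.908 yang -0.662 zax [ 0.001  0.    -1.   ] q6 0.912 F [ 1.1 -0.7  0.8] M [-0.07 -0.13 -0.26] w 0.013 61.836161613464355
```

```bash
python3 steer.py '0 0 0 -.02;0 0 0 -.02;0 0 0 0';python3 -c "
from h import *;st()"
```

```text
clock: 5.0
position: [0.5338, 0.2075, 0.2108]
ee_rot: [0.0, 0.89, 0.456, 0.001]
contact_force: [0.3, -0.8, 2.3]
width: 0.0127
gripper_force: 63.0
t 5.0 p [0.5338 0.2075 0.2108] xang 0.948 yang -0.623 zax [ 0.001  0.    -1.   ] q6 0.872 F [ 0.3 -0.8  2.3] M [-0.17 -0.16 -1.08] w 0.0127 62.96721339225769
```

The stop shows clearly, at moment -1.08. I'll relax slightly and wait 1.5 s.

```bash
python3 steer.py '0 0 0 .03;0 0 0 0;0 0 0 0;0 0 0 0;0 0 0 0';python3 -c "
from h import *;st()"; for i in 1 2 3; do python3 steer.py '0 0 0 0;0 0 0 0;0 0 0 0;0 0 0 0;0 0 0 0'|grep -E "clock|force"; done
python3 steer.py '0 0 .003 0;0 0 .003 0;0 0 .003 0;0 0 .003 0;0 0 0 0';python3 -c "
from h import *;st()"
```

```text
clock: 5.42
position: [0.5338, 0.2076, 0.2108]
ee_rot: [0.0, 0.896, 0.444, 0.001]
contact_force: [2.3, -1.2, 3.8]
width: 0.0131
gripper_force: 62.4
t 5.4167 p [0.5338 0.2076 0.2108] xang 0.919 yang -0.652 zax [ 0.001 -0.    -1.   ] q6 0.901 F [ 2.3 -1.2  3.8] M [-0.29 -0.24 -0.49] w 0.0131 62.37055063247681
clock: 5.83
contact_force: [1.7, -0.8, 5.5]
gripper_force: 62.5
clock: 6.25
contact_force: [1.8, -0.5, 4.8]
gripper_force: 62.5
clock: 6.67
contact_force: [1.7, -1.0, 4.2]
gripper_force: 62.5
clock: 7.08
position: [0.5338, 0.2076, 0.1995]
ee_rot: [0.0, 0.896, 0.444, 0.001]
contact_force: [1.2, -1.1, 9.9]
width: 0.013
gripper_force: 63.1
t 7.0833 p [0.5338 0.2076 0.1995] xang 0.921 yang -0.65 zax [ 0.002 -0.    -1.   ] q6 0.9 F [ 1.2 -1.1  9.9] M [-0.3  -0.06 -0.07] w 0.013 63.146023750305176
```

```bash
python3 steer.py '0 0 .0012 0;0 0 0 0;0 0 0 -.05;0 0 0 -.08;0 0 0 -.08';python3 -c "
from h import *;st()"; python3 steer.py '0 0 0 -.1;0 0 0 -.1;0 0 0 -.1;0 0 0 -.1;0 0 0 0';python3 -c "
from h import *;st()"
```

```text
clock: 7.5
position: [0.5339, 0.208, 0.1988]
ee_rot: [0.0, 0.843, 0.537, 0.001]
contact_force: [-0.4, -0.3, 10.8]
width: 0.0128
gripper_force: 63.1
t 7.5 p [0.5339 0.208  0.1988] xang 1.134 yang -0.436 zax [ 0.003  0.001 -1.   ] q6 0.686 F [-0.4 -0.3 10.8] M [-0.17  0.04 -0.04] w 0.0128 63.13475847244263
clock: 7.92
position: [0.5339, 0.2083, 0.1988]
ee_rot: [0.0, 0.72, 0.694, 0.001]
contact_force: [0.7, -0.9, 11.1]
width: 0.0129
gripper_force: 63.2
t 7.9167 p [0.5339 0.2083 0.1988] xang 1.534 yang -0.037 zax [ 0.003  0.001 -1.   ] q6 0.287 F [ 0.7 -0.9 11.1] M [-0.03 -0.03  0.08] w 0.0129 63.24281573295593
```

Past the stop with low torque. On to the end stop.

```bash
python3 steer.py '0 0 0 -.08;0 0 0 -.08;0 0 0 -.06;0 0 0 -.03;0 0 0 0';python3 -c "
from h import *;st()"; python3 steer.py '0 0 0 -.03;0 0 0 0';python3 -c "
from h import *;st()"
```

```text
clock: 8.33
position: [0.5339, 0.2083, 0.1989]
ee_rot: [0.001, 0.629, 0.778, 0.001]
contact_force: [-0.3, 0.3, 10.7]
width: 0.013
gripper_force: 63.2
t 8.3333 p [0.5339 0.2083 0.1989] xang 1.782 yang 0.211 zax [ 0.003  0.002 -1.   ] q6 0.039 F [-0.3  0.3 10.7] M [-0.08  0.06 -0.08] w 0.013 63.23518753051758
clock: 8.5
position: [0.5341, 0.2084, 0.1989]
ee_rot: [0.001, 0.617, 0.787, 0.002]
contact_force: [-0.1, -0.0, 10.8]
width: 0.0131
gripper_force: 63.2
t 8.5 p [0.5341 0.2084 0.1989] xang 1.811 yang 0.24 zax [ 0.003  0.002 -1.   ] q6 0.01 F [-0.1 -0.  10.8] M [ 0.01 -0.02 -0.28] w 0.0131 63.2062304019928
```

```bash
python3 steer.py '0 0 0 -.025;0 0 0 0';python3 -c "
from h import *;st()"
```

```text
clock: 8.67
position: [0.5341, 0.2084, 0.1989]
ee_rot: [0.001, 0.608, 0.794, 0.002]
contact_force: [1.1, 0.4, 10.4]
width: 0.0129
gripper_force: 63.4
t 8.6667 p [0.5341 0.2084 0.1989] xang 1.834 yang 0.263 zax [ 0.003  0.002 -1.   ] q6 -0.014 F [ 1.1  0.4 10.4] M [-0.04 -0.07 -0.72] w 0.0129 63.38295578956604
```

That's the end stop, at moment -0.72. I'll relax a little and lift.

```bash
python3 steer.py '0 0 0 .035;0 0 -.004 0;0 0 -.004 0;0 0 -.004 0;0 0 -.004 0';python3 -c "
from h import *;st()"; python3 steer.py '0 0 -.005 0;0 0 -.005 0;0 0 -.005 0;0 0 0 0';python3 -c "
from h import *;st()"
```

```text
clock: 9.08
position: [0.534, 0.2083, 0.213]
ee_rot: [0.0, 0.622, 0.783, 0.001]
contact_force: [4.6, 2.4, -1.1]
width: 0.0131
gripper_force: 61.4
t 9.0833 p [0.534  0.2083 0.213 ] xang 1.799 yang 0.229 zax [ 0.002  0.001 -1.   ] q6 0.021 F [ 4.6  2.4 -1.1] M [ 0.32 -0.89 -0.1 ] w 0.0131 61.422945857048035
clock: 9.42
position: [0.5321, 0.2073, 0.2284]
ee_rot: [-0.001, 0.622, 0.783, -0.001]
contact_force: [0.3, 0.6, -1.7]
width: 0.0126
gripper_force: 61.4
t 9.4167 p [0.5321 0.2073 0.2284] xang 1.799 yang 0.228 zax [-0.003 -0.001 -1.   ] q6 0.021 F [ 0.3  0.6 -1.7] M [-0.01  0.04 -0.04] w 0.0126 61.42863750457764
```

```bash
python3 steer.py '0 0 -.01 0;0 0 -.015 0;0 0 -.02 0;0 0 -.02 0;0 0 0 0' && python3 steer.py '-.015 -.004 0 0;-.029 -.0081 0 0;-.029 -.0081 0 0;-.029 -.0081 0 0;-.029 -.0081 0 0' && python3 steer.py '-.029 -.0081 0 0;-.029 -.0081 0 0;-.029 -.0081 0 0;-.029 -.0081 0 0;-.029 -.0081 0 0' && python3 steer.py '-.029 -.0081 0 0;-.029 -.0081 0 0;-.015 -.004 0 0;0 0 0 0;0 0 0 0'; python3 - <<'E'
from h import *;to(.516,-.154,.2)
for c in [(.599,-.079),(.599,-.226),(.433,-.228),(.433,-.083)]: print(proj("scene",(*c,.024)).round(0),end=" ")
a=cam("top")["img"][180:330,230:430,::-1];b=cam("scene")["img"][70:250,200:400,::-1]
cv2.imwrite("pics/g2.png",cv2.resize(np.hstack([cv2.resize(a,(400,300),interpolation=2),cv2.resize(b,(400,360),interpolation=2)[60:]]),None,fx=1,fy=1))
cv2.imwrite("pics/g3.png",cv2.resize(b,(800,600)[:1]+(600,)) )
E
```

```text
clock: 9.83
position: [0.5346, 0.208, 0.2975]
ee_rot: [0.002, 0.622, 0.783, 0.003]
contact_force: [1.3, 0.7, -2.3]
width: 0.0129
gripper_force: 61.6
clock: 10.25
position: [0.5261, 0.0707, 0.292]
ee_rot: [-0.001, 0.622, 0.783, -0.001]
contact_force: [-0.2, -0.7, -1.9]
width: 0.013
gripper_force: 61.4
clock: 10.67
position: [0.5195, -0.0798, 0.2921]
ee_rot: [-0.001, 0.622, 0.783, -0.0]
contact_force: [1.2, -0.3, -2.4]
width: 0.0129
gripper_force: 61.4
clock: 11.08
position: [0.5168, -0.1545, 0.292]
ee_rot: [-0.001, 0.623, 0.782, 0.0]
contact_force: [0.5, 0.4, -2.5]
width: 0.013
gripper_force: 61.4
t 11.0833 p [ 0.5168 -0.1545  0.292 ] xang 1.797 yang 0.226 zax [-0.002  0.002 -1.   ] q6 -0.646 F [ 0.5  0.4 -2.5] M [-0.04  0.03 -0.04] w 0.013 61.38762831687927
tool d [ 0.0005 -0.0005  0.092 ]
[280. 225.] [257. 200.] [304. 187.] [329. 208.]
```

View pics/g2.png

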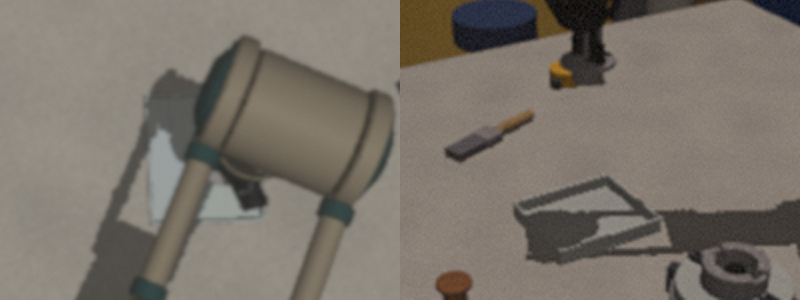

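The pot is open. The cap hangs upright over the tray, and the tray corners in the scene agree with the projections to about 3 px. Lowering.

```bash
python3 steer.py '.001 0 .015 0;.001 0 .03 0;0 0 .035 0;0 0 .035 0;0 0 .035 0' && python3 steer.py '0 0 .03 0;0 0 .02 0;0 0 .01 0;0 0 .006 0;0 0 0 0' && python3 steer.py '0 0 0 0;0 0 .003 0;0 0 .003 0;0 0 0 0';python3 -c "
from h import *;st()"
```

```text
clock: 11.6
position: [0.517, -0.1506, 0.1421]
ee_rot: [0.0, 0.621, 0.784, 0.0]
contact_force: [-0.2, -0.2, -1.9]
width: 0.0128
gripper_force: 61.5
clock: 12.02
position: [0.517, -0.1515, 0.0766]
ee_rot: [-0.001, 0.622, 0.783, -0.0]
contact_force: [-0.1, 0.3, -1.3]
width: 0.0124
gripper_force: 61.3
clock: 12.35
position: [0.5173, -0.1524, 0.0715]
ee_rot: [0.0, 0.622, 0.783, 0.0]
contact_force: [0.1, 0.0, -3.4]
width: 0.0128
gripper_force: 61.3
t 12.35 p [ 0.5173 -0.1524  0.0715] xang 1.799 yang 0.228 zax [ 0.001 -0.    -1.   ] q6 -0.644 F [ 0.1  0.  -3.4] M [ 0.02  0.06 -0.  ] w 0.0128 61.31611347198486
```

```bash
python3 steer.py '0 0 .003 0;0 0 .003 0;0 0 .0015 0;0 0 0 0';python3 -c "
from h import *;st()"; python3 steer.py '0 0 .001 0;0 0 0 0';python3 -c "
from h import *;st()"
```

```text
clock: 12.68
position: [0.5168, -0.1522, 0.0631]
ee_rot: [-0.001, 0.622, 0.783, -0.0]
contact_force: [-0.6, 0.4, -2.8]
width: 0.0131
gripper_force: 61.3
t 12.6833 p [ 0.5168 -0.1522  0.0631] xang 1.799 yang 0.228 zax [-0.001  0.    -1.   ] q6 -0.644 F [-0.6  0.4 -2.8] M [ 0.03  0.01 -0.02] w 0.0131 61.31597399711609
clock: 12.85
position: [0.517, -0.1523, 0.0624]
ee_rot: [-0.0, 0.622, 0.783, -0.0]
contact_force: [-0.7, 0.3, -1.7]
width: 0.0128
gripper_force: 61.3
t 12.85 p [ 0.517  -0.1523  0.0624] xang 1.799 yang 0.228 zax [-0.  0. -1.] q6 -0.644 F [-0.7  0.3 -1.7] M [0.02 0.03 0.05] w 0.0128 61.31648898124695
```

```bash
python3 steer.py '0 0 .001 0;0 0 0 0';python3 -c "
from h import *;st()"; python3 steer.py '0 0 .001 0;0 0 0 0';python3 -c "
from h import *;st()"
```

```text
clock: 13.02
position: [0.5173, -0.1524, 0.0619]
ee_rot: [0.0, 0.622, 0.783, 0.0]
contact_force: [0.0, 0.1, -0.6]
width: 0.0125
gripper_force: 61.6
t 13.0167 p [ 0.5173 -0.1524  0.0619] xang 1.799 yang 0.228 zax [ 0. -0. -1.] q6 -0.644 F [ 0.   0.1 -0.6] M [ 0.05  0.05 -0.02] w 0.0125 61.551629304885864
clock: 13.18
position: [0.5173, -0.1525, 0.0619]
ee_rot: [0.0, 0.622, 0.783, 0.0]
contact_force: [-2.0, 0.9, 7.1]
width: 0.0126
gripper_force: 62.7
t 13.1833 p [ 0.5173 -0.1525  0.0619] xang 1.799 yang 0.228 zax [ 0.001 -0.    -1.   ] q6 -0.644 F [-2.   0.9  7.1] M [ 0.14  0.37 -0.02] w 0.0126 62.71360158920288
```

Floor contact came at TCP z 0.0619, against 0.0618 predicted. Releasing and retreating.

```bash
python3 steer.py '0 0 -.001 0;0 0 0 0' - 20; python3 steer.py '0 0 0 0;0 0 0 0;0 0 0 0;0 0 0 0;0 0 0 0' .045 && python3 steer.py '0 0 -.01 0;0 0 -.02 0;0 0 -.03 0;0 0 -.04 0;0 0 -.04 0' && python3 steer.py '-.01 .03 -.02 0;0 .04 0 0;0 .04 0 0;0 .04 0 0;0 .04 0 0' && python3 steer.py '0 -.04 0 0;0 -.04 0 0;0 -.04 0 0;0 -.04 0 0;0 -.04 0 0' && python3 steer.py '0 -.04 0 0;0 -.04 0 0;0 -.04 0 0;0 0 0 0;0 0 0 0' ; python3 - <<'E'
from h import *;st()
a=cam("top")["img"][190:310,260:400,::-1];b=cam("scene")["img"][150:270,230:370,::-1]
cv2.imwrite("pics/g4.png",np.hstack([cv2.resize(i,(400,343),interpolation=2) for i in(a,b)]))
E
```

```text
clock: 13.35
position: [0.5174, -0.1524, 0.0618]
ee_rot: [0.0, 0.622, 0.783, 0.0]
contact_force: [-0.6, -0.8, 3.2]
width: 0.0129
gripper_force: 62.2
clock: 13.77
position: [0.5172, -0.1524, 0.0615]
ee_rot: [-0.0, 0.622, 0.783, 0.0]
contact_force: [-0.8, -0.0, -0.4]
width: 0.0451
gripper_force: 0.0
clock: 14.18
position: [0.5164, -0.152, 0.2031]
ee_rot: [-0.001, 0.622, 0.783, -0.0]
contact_force: [0.5, -0.4, -1.2]
width: 0.0447
gripper_force: 0.0
clock: 14.6
position: [0.7059, -0.1186, 0.223]
ee_rot: [0.001, 0.622, 0.783, 0.0]
contact_force: [0.7, -0.5, -0.6]
width: 0.0451
gripper_force: 0.0
clock: 15.02
position: [0.508, -0.1644, 0.2216]
ee_rot: [-0.0, 0.622, 0.783, -0.0]
contact_force: [0.8, -1.2, -0.2]
width: 0.045
gripper_force: 0.0
clock: 15.43
position: [0.3912, -0.1916, 0.2226]
ee_rot: [0.001, 0.623, 0.782, 0.0]
contact_force: [0.7, -0.7, -0.1]
width: 0.0448
gripper_force: 0.0
t 15.4333 p [ 0.3912 -0.1916  0.2226] xang 1.796 yang 0.225 zax [ 0.001 -0.001 -1.   ] q6 -0.841 F [ 0.7 -0.7 -0.1] M [-0.02 -0.01 -0.  ] w 0.0448 0.0
```

View pics/g4.png

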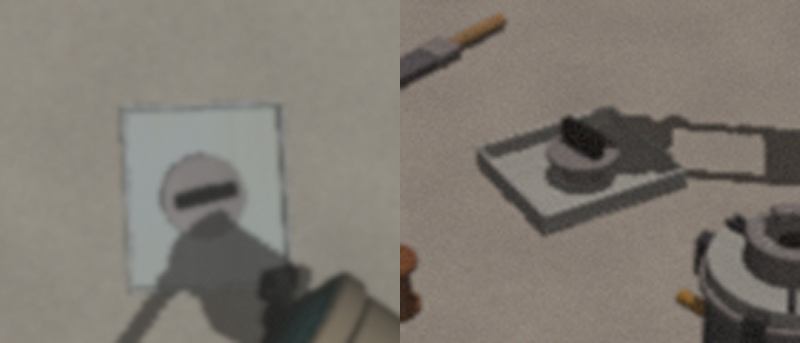

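The cap stands wing up near the tray's middle: disc (202,197) in the top crop, with tray edges at 122–288 by 105–290. The gripper is clear of it.

```bash
python3 -c "
from rig import manip;print(manip.sign_off())"
```

```text
the job is handed in; nothing more can be done
None
```

The pot is open, the cap stands wing up near the middle of the tray, released, and the job was handed in at about 15.5 s; the hand-in gave no verdict.

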